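# Lock the drive-box cover with the slotted cam key

### The job

Take the orange slotted key out of its wooden stand, fit its blade well into the slot of the cam lock on the lathe's drive box and turn the lock gently clockwise, a quarter turn, until it seats at its stop and the cover is drawn down tight. Then put the key back upright into its slot in the stand, fully home, and let go. Use only the key on the cover and lock, never force it, and leave the other things on the bench alone.

Things in the scene. Friction and masses are not known exactly. Their poses are not given: they have to be found in the camera images.
- key: The loose key, upright in the stand at the start, about 0.15 kg. Origin at the middle of the blade's lower edge, z up along the handle. Steel blade 20 mm along x, 3.5 mm thick along y, 14 mm high; above it a round collar of 26 mm diameter (14 to 20 mm up), then the orange flat-sided handle, 32 mm along x, 22 mm along y, from 20 to 76 mm up.
- key_grip (a point): Point on the key's axis in the middle of the handle, 50 mm above the blade's lower edge; its axes are the key's. Grip the handle across y (22 mm, the two large flats).
- stand: Fixed wooden block 70 x 100 x 40 mm (x, y, z), origin at the centre of its underside. In the centre of its top the key's slot, 26 mm along x by 9 mm along y, 20 mm deep. A key that is home rests on its collar, blade's edge 14 mm below the top, blade along the stand's x (either way round).
- stand_slot (a point): Centre of the mouth of the key's slot, level with the top of the stand; axes as the stand.
- drive_box: Fixed grey metal box 120 x 160 x 52 mm (x, y, z), origin at the centre of its underside; its front with a green pilot lamp faces its -x. It carries the cover and the cam lock.
- cover: Blue cover, 122 x 162 x 9 mm, on a springy gasket, 3 mm above the box's rim while unlocked; turning the lock draws it and the lock down 3 mm. Origin at the centre of its underside. In the middle of its top the steel cam lock: round head of 38 mm diameter, 11 mm high, with a straight slot right across, 6 mm wide, 7 mm deep. Forces between key and lock over 35 N count as forcing.
- cover_top (a point): A point on the cover's upper face: 64 mm above the bench when unlocked, 61 mm when the cover is fully down on the rim.
- lock (a point): Centre of the lock's seat, at the height of the head's top; axes those of the box. The head floats in the seat: its centre stands 4 to 6.5 mm off this point across the slot, to a side not told, and up to 4 mm off along the slot, held by friction of about 3.5 N: feel or look for it. The head is also sprung: it sinks 2.5 mm straight down, from 2 N at first touch to 7 N, and then is hard.
- cam (a joint): Turn of the lock, rad: 0 unlocked, slot along the box's x; grows clockwise seen from above to pi/2 at the stop, seated, slot along the box's y. Starts at 0 to 0.15. Turning takes about 0.08 N m; friction holds it where it is left. The head drives it through a springy shank (1.8 N m/rad) and the blade has play, so the key must turn about 0.2 rad farther. 0.15 N m at the stop is firm.
- scraper_card_mid (a point): Bystander: middle of a brown paper-wrapped sanding block lying flat, 47 x 85 x 24 mm.
- bottle_stopper_mid (a point): Bystander: middle of a dark turned wooden bottle stopper, 39 mm across, 80 mm high.
- drive_centre_mid (a point): Bystander: middle of a grey steel drive centre standing upright, 25 mm across, 66 mm high.
Not all that is in view belongs to the job. Of the things like the key, leave any that is green, pink or turquoise; of the rest the larger one is meant.

How it is judged:
By the outcome, as a careful person would: the job done as asked, in the order asked, and still so for the second after the job is handed in, with the robot touching nothing.
It also fails if it takes over 70 s, if anything falls off the work surface, if the arm or the gripper's body presses on something with over 40 N, if the wrist force passes 120 N, or if a joint passes its speed limit or range.

### The arm

A 6-joint arm with a two-finger parallel gripper is mounted at the origin on a cart in front of the work surface, level with it; the furniture and walls round the work are solid. World frame = base frame: x ahead of the robot, y to its left, z up, the work surface at z = 0. Lengths are in mm, angles in rad, forces in N, time in s.
With the tool pointing down it reaches from about 375 to 825 mm from the base axis. Payload 5.5 kg.
Tool frame: the origin (TCP) lies between the finger pads; the fingertips stand 19 mm ahead of it and the grasp point (between the pads) is the TCP; z points along the fingers, y is the line along which they close (so a half turn about z gives the same grasp; the last joint's range is limited). The gripper opens to 85 mm and grips with 20 to 120 N. Pads are 22 mm wide; open, the fingers measure 114 mm over their backs; the gripper's body (76 mm by 85 mm) begins 54 mm behind the grasp point. The pads swing forward as they close: fully open they stand 13 mm farther back than shut.
Start: joints at [0, 0.314, -0.047, 1.21, 0, 1.571], TCP at [599.996, -0, 250.299] pointing down, gripper open.
Joint ranges: [-2.67, 2.67], [-0.69, 1.73], [-1.03, 1.25], [-2.08, 2.16], [-1.42, 1.45], [-3.14, 3.14]. Speed limits (rad/s): [2.39, 2.39, 3.01, 3.14, 3.14, 3.14].

### API

Orientations are given as a 3x3 rotation matrix whose columns are the frame's x, y, z axes.
In Python, from cell import get_obs, cams, ctrl gives the robot as it stands.
- The arm moves only by the tool carry_out, never from a script. Its argument "plan" is a list of rows, each a list of 7 numbers: the finger opening in m, from 0 to 0.0854, then the shift along the world's x, y, z in m, then the turn, a rotation vector about the world's x, y, z in degrees. In form: [[jaw, x, y, z, ax, ay, az], ...]. A call has 1 to 12 rows; each row shifts and turns the commanded pose from where the row before left it; what a row does not reach is not made up. A row lasts 1/10 s, in which the tool goes at most 50 mm and 8.59 degrees, less where a joint would pass 70% of its speed; a pose out of reach is approached as far as the arm can. A call is refused whole if a number of a shift passes 0.05 or a number of a turn 8.59, either way. A call with a gripper value outside its range is refused whole. The fingers move at their own pace and stop on an object; the grip force is fixed at half the most. Time passes only in rows, so rows that do not move let the fingers close. It gives the time, the measured TCP pose, the force, the opening and the grip force at its end, in the units of the state.
- get_obs(): the state, without advancing time (a new reading comes with each control period).
- cams.grab_frame(name): name is "scene" or "side" or "wrist"; returns a dict with "image" (400x640x3 uint8, blue, green, red), "z_map" (400x640 float32, mm along the optical axis (not along the pixel's ray), 0 where there is no reading), "fx", "fy", "cx", "cy" (pixels), "k1" (the pictures are not rectified: a ray, as slopes to the right and down, at radius r is drawn at 1 + k1 r^2 times it, then the intrinsics apply), "world_from_camera" (4x4, takes a point from camera to world coordinates); the wrist camera has in their place "tool_from_camera" (4x4, takes a point from camera to tool coordinates, whose origin is the TCP and whose axes are the flange's). Camera axes: x right, y up, looking along -z (the intrinsics and any distortion apply to the point x, -y, -z); pixel columns grow to the right and rows downward; lengths in mm; the calibration is good to about 2 mm. A picture is of the moment at which its call begins: read the wrist's pose just before it.
- ctrl.finish_job(): hands the job in; it is judged then, once.
The state is a dict: "time": time; "joint_pos": joint angles; "joint_velocities": joint speeds; "tau": joint torques, N m; "tcp_pos": TCP position; "orientation": TCP orientation; "wrist_force": force on the tool from outside, world axes, zero at the start; "torque": the same for the moment, N m; "opening": opening from 0.0 (shut) to 1.0 (fully open); "gripper_force": force on a finger pad.
Only numpy, scipy, OpenCV 4.12 (cv2) and the standard library are available. Lean on these libraries where they do the work, as an engineer would, in place of code of your own. Each camera call takes 0.05 s, during which the arm holds its last target. There are 200 camera calls.

## Working session

There is one attempt and no reset: what is moved stays moved. The work goes in short steps, Python scripts to look and compute and a tool call to move; the robot and the scene stay as the last step left them, time stands still between calls to the robot, and variables do not carry over. Pictures are saved under pics/ and viewed, at most 10 in all, crops included, and the job is handed in when it is done.

Besides the shell and the picture viewer there is one more tool, called after "Request:" by a JSON object that holds its "name" and its "arguments". carry_out: Moves the arm, as the interface text tells. Its arguments: {"type":"object","properties":{"plan":{"type":"array"}},"required":["plan"]}

```bash
ls; mkdir -p pics; cat > h.py <<'E'
import numpy as np, cv2
from cell import get_obs, cams, ctrl
def grab(n):
    o=get_obs(); f=cams.grab_frame(n)
    if n=="wrist":
        T=np.eye(4); T[:3,:3]=np.array(o["orientation"]).reshape(3,3); T[:3,3]=o["tcp_pos"]
        f["W"]=T@np.array(f["tool_from_camera"])
    else: f["W"]=np.array(f["world_from_camera"])
    return f
def rays(f,uv):
    uv=np.asarray(uv,float).reshape(-1,1,2)
    K=np.array([[f["fx"],0,f["cx"]],[0,f["fy"],f["cy"]],[0,0,1]])
    p=cv2.undistortPoints(uv,K,np.array([f["k1"],0,0,0.]))[:,0]
    d=np.c_[p[:,0],-p[:,1],-np.ones(len(p))]
    return d
def on_z(f,uv,z):
    d=rays(f,uv)@f["W"][:3,:3].T; o=f["W"][:3,3]
    return o+d*((z-o[2])/d[:,2])[:,None]
def depth_pts(f,uv):
    d=rays(f,uv); uv=np.asarray(uv,int).reshape(-1,2)
    z=f["z_map"][uv[:,1],uv[:,0]]
    return (d*z[:,None])@f["W"][:3,:3].T+f["W"][:3,3]
def proj(f,P):
    q=(np.asarray(P,float).reshape(-1,3)-f["W"][:3,3])@f["W"][:3,:3]
    x=q[:,0]/-q[:,2]; y=-q[:,1]/-q[:,2]; s=1+f["k1"]*(x*x+y*y)
    return np.c_[f["fx"]*x*s+f["cx"], f["fy"]*y*s+f["cy"]]
E
python3 - <<'E'
from h import *
a=grab("scene"); b=grab("side")
cv2.imwrite("pics/scene.png",a["image"]); cv2.imwrite("pics/side.png",b["image"])
o=get_obs(); print(o["time"],a["W"].round(2),b["W"].round(2),a["fx"],a["k1"])
E
```

```text
pics
0.1 [[ 6.4000e-01  3.9000e-01 -6.6000e-01 -1.2013e+02]
 [-7.7000e-01  3.2000e-01 -5.6000e-01 -5.7065e+02]
 [-1.0000e-02  8.6000e-01  5.0000e-01  5.4118e+02]
 [ 0.0000e+00  0.0000e+00  0.0000e+00  1.0000e+00]] [[ 9.50000e-01 -1.80000e-01  2.60000e-01  8.94810e+02]
 [ 3.10000e-01  5.70000e-01 -7.60000e-01 -1.16989e+03]
 [-1.00000e-02  8.10000e-01  5.90000e-01  9.35500e+02]
 [ 0.00000e+00  0.00000e+00  0.00000e+00  1.00000e+00]] 404.0819436146721 -0.08046638514224018
```

View pics/scene.png

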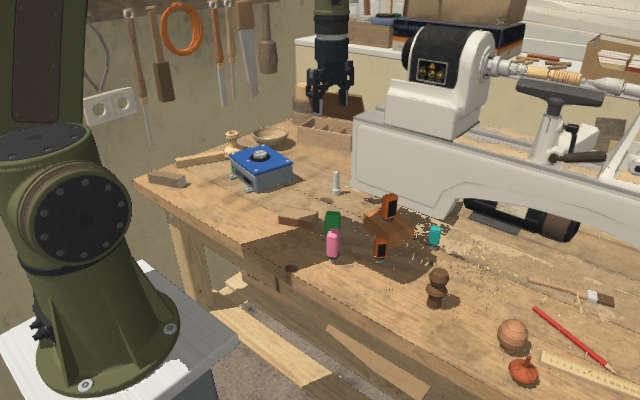

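View pics/side.png

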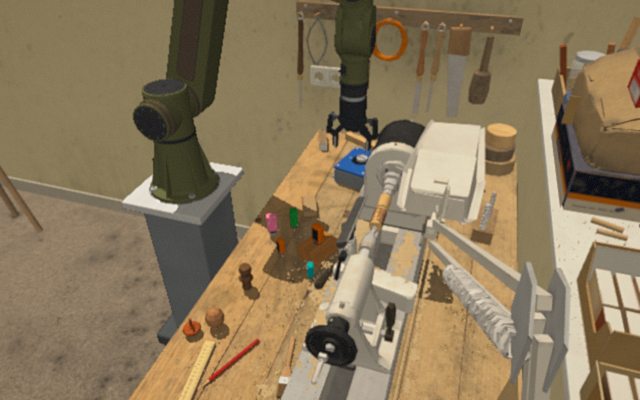

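The scene view shows two orange key-like things: A at (389,207), upright in the wooden stand (388,228), and B at (380,248), smaller and standing loose in front of it. The green (333,222), pink (333,243) and turquoise (434,235) ones are to be left. A fits: it is orange, it is the larger of the two, and it sits in the stand. The box is at (260,165). I'll confirm A in an enlarged crop.

```bash
python3 - <<'E'
from h import *
a=grab("scene"); 
cv2.imwrite("pics/crop.png",cv2.resize(a["image"][175:285,300:460],None,fx=5,fy=5,interpolation=cv2.INTER_CUBIC))
for n,uv in dict(A=(389,207),B=(380,248),stand=(380,232),green=(333,220),pink=(333,243),turq=(434,235),post=(336,182),lock=(260,155),stopper=(438,282),cov1=(229,153),cov2=(256,180),cov3=(292,165),cov4=(265,146),bedcorner=(440,213),bedtop=(355,125),headst=(450,90)).items():
    print(n,depth_pts(a,[uv]).round(0)[0])
for f,nm in((a,'scene'),(grab('side'),'side')):
    im=f["image"].astype(int); h=cv2.cvtColor(f["image"],cv2.COLOR_BGR2HSV)
    m=cv2.inRange(h,(5,190,120),(14,255,255)); n,l,s,c=cv2.connectedComponentsWithStats(m)
    for i in range(1,n):
        if s[i,4]>25: print(nm,s[i],c[i].round(1))
E
```

```text
A [ 546. -203.   80.]
B [ 451. -244.   44.]
stand [ 517. -203.   29.]
green [ 446. -127.   66.]
pink [ 389. -172.   59.]
turq [ 564. -307.   42.]
post [623.   3.  41.]
lock [563. 226.  76.]
stopper [ 406. -389.   68.]
cov1 [530. 323.  67.]
cov2 [498. 175.  41.]
cov3 [685. 223.   0.]
cov4 [634. 282.  65.]
bedcorner [ 688. -265.   19.]
bedtop [686.  -8. 183.]
headst [ 700. -240.  311.]
scene [383 194  14  25 143] [387.5 203.3]
scene [375 238  12  20  91] [379.3 244. ]
side [377  19  11  13  35] [381.2  23.8]
side [390  19  17  22  52] [400.1  28.8]
side [395  42  12  17  47] [401.   49.9]
side [373  47  22  14  71] [382.7  55.6]
side [630 203  10   6  30] [634.8 205.4]
side [312 223  12  20 119] [318.8 231.3]
side [276 238   9  15  69] [280.8 244.6]
side [183 322  17  14 150] [191.  328.3]
```

View pics/crop.png

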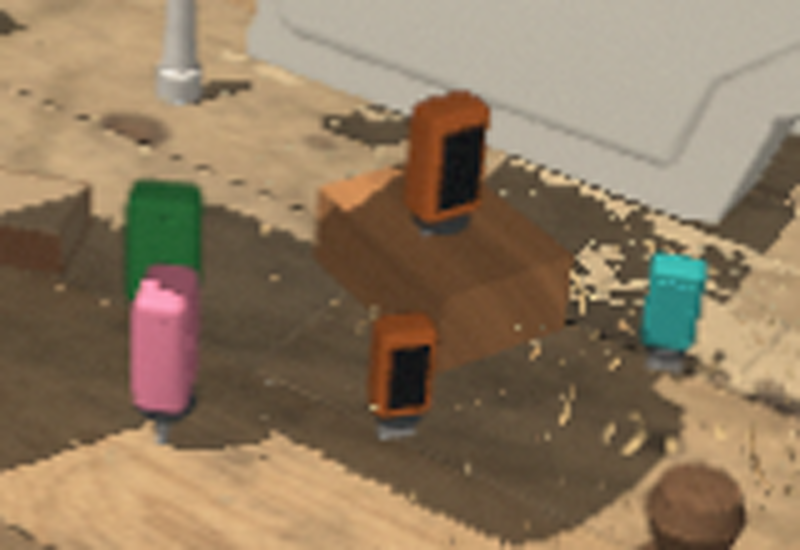

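The crop confirms A at (389,207): larger, orange, in the stand, with its dark-padded flat facing lower right. I'll move above it for a close look with the wrist camera.

Request:
{"name": "carry_out", "arguments": {"plan": [[0.0854,-0.02,-0.02,0,0,0,0],[0.0854,-0.02,-0.04,0,0,0,0],[0.0854,-0.01,-0.04,0,0,0,0],[0.0854,-0.01,-0.04,0,0,0,0],[0.0854,0,-0.04,0,0,0,0],[0.0854,0,-0.02,0,0,0,0],[0.0854,0,0,0,0,0,0],[0.0854,0,0,0,0,0,0]]}}

```text
time: 1.0
tcp_pos: [539.7, -200.0, 250.0]
orientation: [[0.001, 1.0, -0.001], [1.0, -0.001, 0.001], [0.001, -0.001, -1.0]]
wrist_force: [0.3, -0.1, 0.5]
opening: 1.004
gripper_force: 0.0
```

```bash
python3 - <<'E'
from h import *
f=grab("wrist"); cv2.imwrite("pics/w1.png",f["image"]); o=get_obs(); print(o["time"],o["tcp_pos"],o["orientation"],f["W"].round(2),f["fx"])
print(np.array(f["tool_from_camera"]).round(2), o["wrist_force"],o["torque"])
E
```

```text
1.05 [ 539.86348492 -199.35167487  250.0957063 ] [[-2.18137230e-04  9.99999878e-01 -4.42732476e-04]
 [ 9.99999727e-01  2.18449836e-04  7.06157709e-04]
 [ 7.06254338e-04 -4.42578316e-04 -9.99999653e-01]] [[ 1.0000e+00  0.0000e+00  0.0000e+00  5.4080e+02]
 [-0.0000e+00  9.5000e-01  3.0000e-01 -1.2296e+02]
 [-0.0000e+00 -3.0000e-01  9.5000e-01  3.7451e+02]
 [ 0.0000e+00  0.0000e+00  0.0000e+00  1.0000e+00]] 295.5566885662728
[[  -0.      0.95    0.3    77.13]
 [   1.      0.     -0.      0.93]
 [  -0.      0.3    -0.95 -124.44]
 [   0.      0.      0.      1.  ]] [-0.72887243  0.58309491 -0.56294316] [ 4.65910344e-02  1.84114586e-05 -1.63732810e-02]
```

View pics/w1.png

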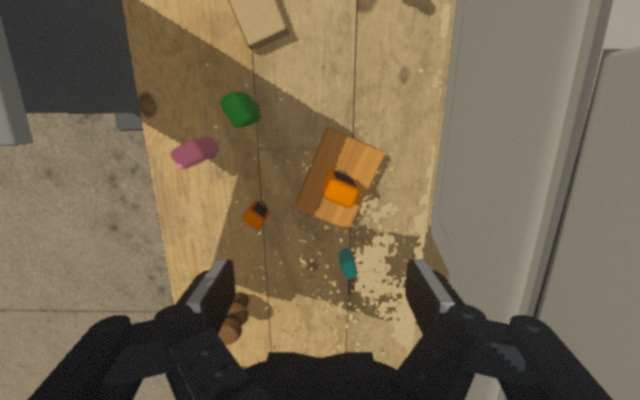

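The wrist view shows key A's top at (341,190), on the stand (340,178). The small orange key is at (256,214), with green, pink and turquoise around them. Next I measure the pose from the top face.

```bash
cat >> h.py <<'E'
def orange(f,roi=None):
    h=cv2.cvtColor(f["image"],cv2.COLOR_BGR2HSV)
    m=cv2.inRange(h,(8,225,150),(16,255,255))
    return m
E
python3 - <<'E'
from h import *
f=grab("wrist"); h=cv2.cvtColor(f["image"],cv2.COLOR_BGR2HSV)
print(h[190,341],h[198,341],h[150,360],h[212,255],h[170,320])
m=cv2.inRange(h,(8,225,190),(18,255,255)); n,l,s,c=cv2.connectedComponentsWithStats(m)
for i in range(1,n):
    if s[i,4]>40:
        ys,xs=np.where(l==i); P=depth_pts(f,np.c_[xs,ys]); 
        print(s[i],c[i].round(1),np.percentile(P[:,2],[5,50,95]).round(1))
        cs,_=cv2.findContours((l==i).astype(np.uint8),0,1)
        W=on_z(f,cs[0].reshape(-1,2),102)[:,:2]; r=cv2.minAreaRect(W.astype(np.float32)); print(r)
# stand corners on z=40
for uv in [(348,131),(384,152),(353,227),(297,208),(316,217),(327,128)]: print(uv,on_z(f,[uv],40).round(1)[0])
E
```

```text
[ 17 255 218] [ 16 255 213] [ 16 164 176] [ 12 179  87] [ 15 177 115]
[325 181  32  26 519] [340.1 193.6] [101.  102.4 103.7]
((560.2139892578125, -196.5510711669922), (17.80879020690918, 27.87955665588379), 66.03231811523438)
(348, 131) [ 571.8 -141.8   40. ]
(384, 152) [ 613.  -164.8   40. ]
(353, 227) [ 581.1 -255.2   40. ]
(297, 208) [ 513.6 -230.9   40. ]
(316, 217) [ 536.2 -242.3   40. ]
(327, 128) [ 548.7 -138.6   40. ]
```

```bash
python3 - <<'E'
from h import *
o=get_obs(); print(np.round(o["joint_pos"],3))
f=grab("scene"); h=cv2.cvtColor(f["image"],cv2.COLOR_BGR2HSV)
m=cv2.inRange(h,(100,150,60),(125,255,255)); n,l,s,c=cv2.connectedComponentsWithStats(m)
i=1+np.argmax(s[1:,4]); cs,_=cv2.findContours((l==i).astype(np.uint8),0,1)
W=on_z(f,cv2.convexHull(cs[0]).reshape(-1,2),64)[:,:2]; r=cv2.minAreaRect(W.astype(np.float32)); print(s[i],r,cv2.boxPoints(r).round(0))
g=cv2.inRange(h,(45,120,60),(90,255,255)); n,l,s,c=cv2.connectedComponentsWithStats(g)
for k in range(1,n):
    if s[k,4]>3 and 200<c[k][0]<310: print(s[k],c[k])
cv2.imwrite("pics/box.png",cv2.resize(f["image"][130:205,215:310],None,fx=8,fy=8,interpolation=cv2.INTER_CUBIC))
E
```

```text
[-0.353  0.268 -0.109  1.195  0.     1.217]
[229 146  63  29 802] ((563.69775390625, 229.3855743408203), (164.3109588623047, 121.4031982421875), 75.82543182373047) [[485. 165.]
 [602. 135.]
 [643. 294.]
 [525. 324.]]
[233 168   3   4   8] [234.   169.75]
```

View pics/box.png

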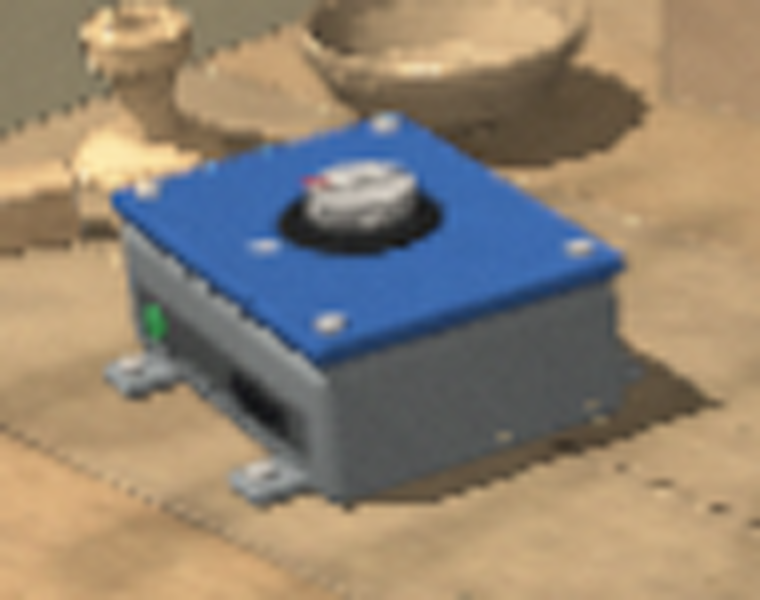

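Crop: the lamp side (154,322) faces -x, the lock head is at (362,195) with a red mark on its left, and the slot lies roughly along the box's x, whose yaw is about -14°. Key x is at about -22°, so I turn the tool +68° above the key and go lower for one close look.

Request:
{"name": "carry_out", "arguments": {"plan": [[0.06,0.003,0,-0.01,0,0,8.5],[0.06,0.003,0.0,-0.01,0,0,8.5],[0.06,0.003,0,-0.01,0,0,8.5],[0.06,0.003,0,-0.01,0,0,8.5],[0.06,0.003,0,-0.01,0,0,8.5],[0.06,0.003,0,-0.01,0,0,8.5],[0.06,0.002,0.002,-0.01,0,0,8.5],[0.06,0.002,0,-0.01,0,0,8.5],[0.06,0,0,0,0,0,0],[0.06,0,0,0,0,0,0]]}}

```text
time: 2.15
tcp_pos: [562.0, -197.1, 170.4]
orientation: [[-0.926, 0.377, -0.0], [0.377, 0.926, 0.0], [0.0, 0.0, -1.0]]
wrist_force: [0.6, -0.2, -0.2]
opening: 0.704
gripper_force: 0.0
```

```bash
python3 - <<'E'
from h import *
f=grab("wrist"); o=get_obs(); R=np.array(o["orientation"]); print(o["tcp_pos"],np.degrees(np.arctan2(R[1,1],R[0,1])),o["joint_pos"])
h=cv2.cvtColor(f["image"],cv2.COLOR_BGR2HSV)
m=cv2.inRange(h,(8,200,120),(20,255,255)); n,l,s,c=cv2.connectedComponentsWithStats(m)
for i in range(1,n):
    if s[i,4]>100:
        ys,xs=np.where(l==i); P=depth_pts(f,np.c_[xs,ys]); k=P[:,2]>99
        T=P[k]; print(s[i],c[i].round(1),k.sum())
        if k.sum()>50:
            cs,_=cv2.findContours(((l==i)&(f["z_map"]>0)).astype(np.uint8),0,1)
            r=cv2.minAreaRect(T[:,:2].astype(np.float32)); print(r,np.median(T,0))
            r=cv2.minAreaRect(on_z(f,np.c_[xs,ys][k],102)[:,:2].astype(np.float32)); print(r)
cv2.imwrite("pics/w2.png",f["image"])
E
```

```text
[ 562.2216276  -197.41292362  170.79437144] 67.87994464791517 [-3.37689343e-01  3.47157097e-01 -1.85184046e-01  1.03810642e+00
  1.55285032e-05  4.83784619e-02]
[209  98  23  32 569] [220.1 113.5] 3
[ 303  203   32   42 1167] [318.3 223.4] 1123
((533.09033203125, -185.43800354003906), (21.108341217041016, 90.44337463378906), 65.54566955566406) [ 559.21719149 -197.11347148  102.3405013 ]
((559.7009887695312, -197.53697204589844), (20.878433227539062, 30.765287399291992), 66.84828186035156)
```

View pics/w2.png

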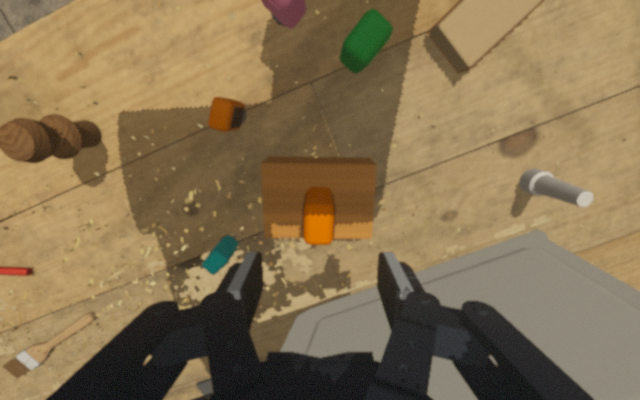

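The close view shows the key's top at (318,215), square between the fingers: centre (559.7,-197.5), yaw within 1° of the tool. I descend 95 mm, close, and lift.

Request:
{"name": "carry_out", "arguments": {"plan": [[0.06,-0.0025,0,-0.02,0,0,0],[0.06,0,0,-0.03,0,0,0],[0.06,0,0,-0.025,0,0,0],[0.06,0,0,-0.02,0,0,0],[0.06,0,0,0,0,0,0],[0.0,0,0,0,0,0,0],[0.0,0,0,0,0,0,0],[0.0,0,0,0,0,0,0],[0.0,0,0,0,0,0,0],[0.0,0,0,0,0,0,0],[0.0,0,0,0,0,0,0]]}}

```text
time: 3.3
tcp_pos: [560.8, -198.4, 77.1]
orientation: [[-0.927, 0.375, 0.003], [0.375, 0.927, -0.001], [-0.003, 0.0, -1.0]]
wrist_force: [-0.3, 0.1, 6.1]
opening: 0.256
gripper_force: 59.1
```

```bash
python3 - <<'E'
from h import *
for _ in range(3):
    cams.grab_frame("scene"); o=get_obs(); print(o["time"],np.round(o["tcp_pos"],2),np.round(o["wrist_force"],2),np.round(o["torque"],3))
R=np.array(o["orientation"]);print(np.degrees(np.arctan2(R[1,1],R[0,1])))
E
```

```text
3.35 [ 560.81 -198.46   77.11] [-0.79  0.55  6.83] [ 0.051  0.115 -0.043]
3.4 [ 560.8  -198.44   77.1 ] [-1.03 -0.47  6.64] [ 0.009  0.114 -0.004]
3.45 [ 560.8  -198.42   77.09] [0.27 0.31 6.79] [0.041 0.095 0.001]
67.98636924599903
```

Request:
{"name": "carry_out", "arguments": {"plan": [[0.0,0,0,0.01,0,0,0],[0.0,0,0,0.02,0,0,0],[0.0,0,0,0.03,0,0,0],[0.0,0,0,0.03,0,0,0],[0.0,0,0,0.03,0,0,0],[0.0,0,0,0,0,0,0],[0.0,0,0,0,0,0,0]]}}

```text
time: 4.15
tcp_pos: [559.9, -198.1, 196.2]
orientation: [[-0.927, 0.375, 0.002], [0.375, 0.927, -0.001], [-0.002, 0.0, -1.0]]
wrist_force: [-0.2, 0.2, -1.2]
opening: 0.249
gripper_force: 59.0
```

Request:
{"name": "carry_out", "arguments": {"plan": [[0.0,0,0.02,0,0,0,0],[0.0,0,0.04,0,0,0,0],[0.0,0,0.045,0,0,0,0],[0.0,0,0.045,0,0,0,0],[0.0,0,0.045,0,0,0,0],[0.0,0,0.045,0,0,0,0],[0.0,0,0.045,0,0,0,2],[0.0,0.01,0.045,0,0,0,2],[0.0,0.01,0.04,0,0,0,2],[0.0,0.01,0.03,0,0,0,2],[0.0,0,0.01,0,0,0,0],[0.0,0,0,0,0,0,0]]}}

```text
time: 5.35
tcp_pos: [588.4, 212.9, 193.5]
orientation: [[-0.971, 0.24, -0.003], [0.24, 0.971, -0.001], [0.003, -0.002, -1.0]]
wrist_force: [0.1, -1.8, -0.7]
opening: 0.251
gripper_force: 59.2
```

```bash
python3 - <<'E'
from h import *
f=grab("wrist"); o=get_obs(); R=np.array(o["orientation"]); print(o["tcp_pos"],np.degrees(np.arctan2(R[1,1],R[0,1])))
cv2.imwrite("pics/w3.png",f["image"]); np.savez("w3.npz",**f)
c=proj(f,[[564,229,75]])[0]; print(c)
x,y=c.astype(int); x0,y0=max(x-80,0),max(y-60,0); print(x0,y0)
cv2.imwrite("pics/w3c.png",cv2.resize(f["image"][y0:y0+120,x0:x0+160],None,fx=5,fy=5,interpolation=cv2.INTER_CUBIC))
E
```

```text
[588.33587045 211.7052922  193.77774201] 76.03175351355827
[331.79282024 173.94149645]
251 113
```

View pics/w3c.png

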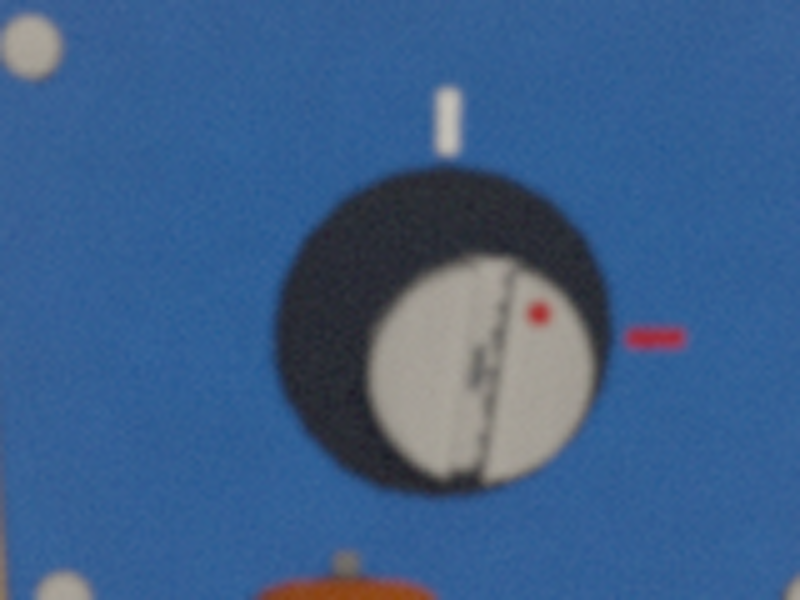

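The crop shows the head's circle centred near (482,370), with the slot running from (494,262) to (464,480) in crop pixels. The key's handle is at the bottom.

```bash
python3 - <<'E'
from h import *
f=dict(np.load("w3.npz")); x0,y0=251,113
cv=lambda p:[(p[0]+.5)/5-.5+x0,(p[1]+.5)/5-.5+y0]
im=f["image"]; h=cv2.cvtColor(im,cv2.COLOR_BGR2HSV)
m=cv2.inRange(h,(0,0,110),(179,70,255)); M=np.zeros_like(m); M[160:213,320:375]=m[160:213,320:375]
n,l,s,c=cv2.connectedComponentsWithStats(M); i=1+np.argmax(s[1:,4])
cs,_=cv2.findContours((l==i).astype(np.uint8),0,1); hull=cv2.convexHull(max(cs,key=len)).reshape(-1,2)
W=on_z(f,hull,75)[:,:2]; print("circ",cv2.minEnclosingCircle(W.astype(np.float32)),s[i],cv2.fitEllipse(W.astype(np.float32)))
for nm,a,b in(("mid",(494,262),(464,480)),("right",(518,265),(483,480)),("left",(472,262),(446,480))):
    P=on_z(f,[cv(a),cv(b)],75)[:,:2]; d=P[0]-P[1]; print(nm,P.round(1),np.degrees(np.arctan2(d[1],d[0])))
sc=on_z(f,[cv((445,332))],64); print("seat",sc)
P=on_z(f,[cv((448,90)),cv((448,155))],64)[:,:2]; d=P[0]-P[1]; print("mark dir",np.degrees(np.arctan2(d[1],d[0])))
# slot by dark profile rows
g=im.astype(int).sum(2)
for r in range(168,208,6): print(r,g[r,330:362])
E
```

```text
circ ((578.3182983398438, 239.10316467285156), 19.43462562561035) [ 325  165   45   44 1510] ((578.4188232421875, 238.73838806152344), (37.41053771972656, 38.38209533691406), 96.73028564453125)
mid [[560.2 244.8]
 [596.  231.8]] 159.96300675274205
right [[561.6 248.6]
 [596.8 235. ]] 158.82577329966358
left [[559.3 241.3]
 [595.3 228.8]] 160.74742426659034
seat [[572.26544927 234.50814984  64.        ]]
mark dir 167.2263861349761
168 [139 139 154 178 232 275 312 359 388 407 433 453 462 471 471 470 464 472
 480 490 471 433 381 373 410 426 416 380 341 280 224 178]
174 [360 409 452 466 475 471 475 474 478 472 474 476 485 482 475 461 465 468
 467 448 406 347 360 429 473 461 412 357 312 315 378 433]
180 [466 465 474 479 473 472 469 474 474 469 479 486 483 474 458 458 462 452
 443 385 335 347 428 470 480 480 482 478 478 475 480 473]
186 [474 468 470 470 476 480 481 477 477 475 481 482 481 462 420 364 323 342
 373 375 376 418 467 481 487 478 477 477 475 478 474 468]
192 [466 472 473 477 470 480 473 473 479 484 487 479 469 464 459 455 443 409
 357 343 407 461 481 482 478 475 476 471 467 467 476 477]
198 [453 463 471 481 472 475 476 481 478 486 476 476 468 467 468 467 455 426
 385 409 451 478 480 479 481 470 482 472 473 473 472 469]
204 [135 206 289 368 423 456 469 473 478 482 466 462 459 461 457 428 389 364
 390 450 477 481 480 474 476 473 470 460 447 416 383 351]
```

Head at (578.4,238.6), slot yaw about 159.5° (cam about 0.13 rad). I go just above it and compare blade and slot from the wrist camera, which looks along the slot.

Request:
{"name": "carry_out", "arguments": {"plan": [[0.0,-0.003,0.01,-0.01,0,0,-3],[0.0,-0.004,0.009,-0.015,0,0,-3.5],[0.0,-0.003,0.007,-0.015,0,0,0],[0.0,0,0,-0.012,0,0,0],[0.0,0,0,-0.008,0,0,0],[0.0,0,0,0,0,0,0],[0.0,0,0,0,0,0,0]]}}

```text
time: 6.1
tcp_pos: [579.8, 237.2, 135.5]
orientation: [[-0.936, 0.351, 0.0], [0.351, 0.936, -0.0], [-0.0, -0.0, -1.0]]
wrist_force: [-0.0, 0.1, -0.9]
opening: 0.249
gripper_force: 59.2
```

```bash
python3 - <<'E'
from h import *
f=grab("wrist"); o=get_obs(); R=np.array(o["orientation"]); print(o["tcp_pos"],np.degrees(np.arctan2(R[1,1],R[0,1])),o["wrist_force"],o["torque"])
np.savez("w4.npz",**f)
t=np.array(o["tcp_pos"])
x,y=proj(f,[[578.4,238.6,75]])[0].astype(int); print(x,y, proj(f,[t-[0,0,51]]))
x0,y0=x-60,min(y-45,400-90); print(x0,y0)
cv2.imwrite("pics/w4c.png",cv2.resize(f["image"][y0:y0+90,x0:x0+120],None,fx=6.5,fy=6.5,interpolation=cv2.INTER_CUBIC))
E
```

```text
[580.04764928 237.56113951 135.9431509 ] 69.45906739983575 [ 0.24792498  0.17638841 -1.05365103] [-0.00490502  0.00425619  0.0113341 ]
320 228 [[320.40253223 236.99511134]]
260 183
```

View pics/w4c.png

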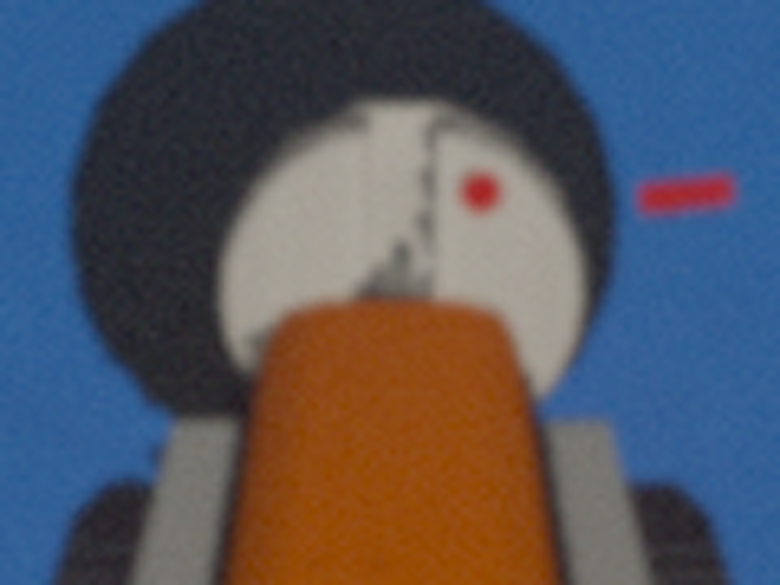

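The slot (crop columns 366–432, centre 399) is vertical and in line with the handle (centre 395), an offset under 0.5 mm. I descend gently and watch the force.

Request:
{"name": "carry_out", "arguments": {"plan": [[0.0,0,0,-0.005,0,0,0],[0.0,0,0,-0.004,0,0,0],[0.0,0,0,-0.002,0,0,0],[0.0,0,0,0,0,0,0],[0.0,0,0,0,0,0,0]]}}

```text
time: 6.65
tcp_pos: [579.4, 238.0, 124.2]
orientation: [[-0.937, 0.35, -0.0], [0.35, 0.937, -0.0], [0.0, -0.0, -1.0]]
wrist_force: [-0.2, -0.9, -1.6]
opening: 0.251
gripper_force: 59.2
```

Request:
{"name": "carry_out", "arguments": {"plan": [[0.0,0,0,-0.001,0,0,0],[0.0,0,0,-0.001,0,0,0],[0.0,0,0,-0.001,0,0,0],[0.0,0,0,-0.001,0,0,0],[0.0,0,0,0,0,0,0],[0.0,0,0,0,0,0,0]]}}

```text
time: 7.25
tcp_pos: [579.5, 238.0, 120.2]
orientation: [[-0.937, 0.35, -0.0], [0.35, 0.937, -0.0], [0.0, -0.0, -1.0]]
wrist_force: [-0.5, -0.4, -1.1]
opening: 0.247
gripper_force: 59.2
```

Request:
{"name": "carry_out", "arguments": {"plan": [[0.0,0,0,-0.001,0,0,0],[0.0,0,0,-0.0005,0,0,0],[0.0,0,0,0,0,0,0],[0.0,0,0,0,0,0,0]]}}

```text
time: 7.65
tcp_pos: [579.5, 238.0, 118.9]
orientation: [[-0.937, 0.35, 0.0], [0.35, 0.937, 0.0], [-0.0, 0.0, -1.0]]
wrist_force: [0.2, 0.8, -0.7]
opening: 0.248
gripper_force: 59.2
```

Request:
{"name": "carry_out", "arguments": {"plan": [[0.0,0,0,-0.0005,0,0,-4],[0.0,0,0,0,0,0,-4],[0.0,0,0,-0.0002,0,0,-4],[0.0,0,0,-0.0002,0,0,-4],[0.0,0,0,-0.0002,0,0,-4],[0.0,0,0,-0.0002,0,0,-4],[0.0,0,0,0,0,0,0],[0.0,0,0,0,0,0,0]]}}

```text
time: 8.45
tcp_pos: [579.9, 237.1, 117.7]
orientation: [[-0.714, 0.7, 0.001], [0.7, 0.714, -0.002], [-0.002, -0.001, -1.0]]
wrist_force: [1.2, -5.0, 1.5]
opening: 0.247
gripper_force: 59.5
```

```bash
cat > st.py <<'E'
from h import *
F=[];T=[]
for _ in range(4):
    cams.grab_frame("scene"); o=get_obs(); F.append(o["wrist_force"]);T.append(o["torque"])
R=np.array(o["orientation"]);print(o["time"],np.round(o["tcp_pos"],2),"yaw",np.degrees(np.arctan2(R[1,1],R[0,1])).round(2),np.mean(F,0).round(2),np.mean(T,0).round(3),np.round(o["joint_pos"],2))
E
python3 st.py
```

```text
8.65 [579.72 237.51 117.63] yaw 45.54 [ 1.17 -5.15  1.33] [-1.224 -0.256  0.076] [ 0.39  0.44 -0.17  0.95 -0.    1.17]
```

Request:
{"name": "carry_out", "arguments": {"plan": [[0.0,0,0,-0.0002,0,0,-4],[0.0,0,0,-0.0002,0,0,-4],[0.0,0,0,-0.0002,0,0,-4],[0.0,0,0,-0.0002,0,0,-4],[0.0,0,0,-0.0002,0,0,-4],[0.0,0,0,-0.0002,0,0,-4],[0.0,0,0,-0.0002,0,0,-4],[0.0,0,0,-0.0002,0,0,-4],[0.0,0,0,0,0,0,0],[0.0,0,0,0,0,0,0]]}}

```text
time: 9.65
tcp_pos: [578.8, 237.7, 115.8]
orientation: [[-0.236, 0.972, -0.001], [0.972, 0.236, -0.0], [-0.0, -0.001, -1.0]]
wrist_force: [-1.4, -4.9, 3.3]
opening: 0.252
gripper_force: 59.7
```

```bash
python3 st.py
```

```text
9.85 [578.77 237.76 115.74] yaw 13.63 [-1.75 -5.09  3.32] [-1.233  0.47   0.084] [ 0.39  0.44 -0.18  0.95  0.    1.72]
```

Request:
{"name": "carry_out", "arguments": {"plan": [[0.0,0,0,-0.0002,0,0,-4],[0.0,0,0,-0.0001,0,0,-4],[0.0,0,0,-0.0001,0,0,-4],[0.0,0,0,-0.0001,0,0,-4],[0.0,0,0,-0.0001,0,0,-4],[0.0,0,0,0,0,0,-4],[0.0,0,0,0,0,0,-3],[0.0,0,0,0,0,0,-3],[0.0,0,0,0,0,0,0],[0.0,0,0,0,0,0,0]]}}

```text
time: 10.85
tcp_pos: [579.4, 238.2, 115.3]
orientation: [[0.282, 0.96, -0.0], [0.96, -0.282, 0.0], [0.0, -0.0, -1.0]]
wrist_force: [-0.3, -3.9, 1.7]
opening: 0.248
gripper_force: 59.6
```

```bash
python3 st.py
```

```text
11.05 [579.38 238.17 115.28] yaw -16.44 [-0.83 -2.96  2.34] [-0.725  0.201  0.074] [ 0.39  0.44 -0.18  0.95  0.    2.25]
```

Torque is still only the running 0.08 N m, so it has not reached the stop. I continue in small steps.

Request:
{"name": "carry_out", "arguments": {"plan": [[0.0,0,0,0,0,0,-2],[0.0,0,0,0,0,0,-2],[0.0,0,0,0,0,0,-2],[0.0,0,0,0,0,0,-2],[0.0,0,0,0,0,0,0],[0.0,0,0,0,0,0,0]]}}

```text
time: 11.65
tcp_pos: [579.7, 237.9, 115.3]
orientation: [[0.414, 0.91, 0.0], [0.91, -0.414, -0.0], [0.0, 0.0, -1.0]]
wrist_force: [1.0, -4.7, 1.3]
opening: 0.245
gripper_force: 59.5
```

```bash
python3 st.py
```

```text
11.85 [579.74 237.97 115.37] yaw -24.48 [ 0.8  -3.47  1.58] [-0.978 -0.18   0.115] [ 0.39  0.44 -0.18  0.95 -0.    2.39]
```

Request:
{"name": "carry_out", "arguments": {"plan": [[0.0,0,0,0,0,0,-1],[0.0,0,0,0,0,0,-1],[0.0,0,0,0,0,0,0],[0.0,0,0,0,0,0,0]]}}

```text
time: 12.25
tcp_pos: [579.8, 238.0, 115.4]
orientation: [[0.446, 0.895, 0.001], [0.895, -0.446, -0.0], [0.0, 0.001, -1.0]]
wrist_force: [2.7, -4.4, 0.5]
opening: 0.251
gripper_force: 59.5
```

```bash
python3 st.py
```

```text
12.45 [579.74 237.99 115.4 ] yaw -26.5 [ 2.27 -3.98  1.79] [-1.03  -0.599  0.079] [ 0.39  0.44 -0.18  0.95 -0.    2.42]
```

```bash
sed -i 's/range(4)/range(12)/' st.py; python3 st.py
```

```text
13.05 [579.55 238.03 115.33] yaw -26.5 [ 2.43 -4.18  1.52] [-1.042 -0.654  0.104] [ 0.39  0.44 -0.18  0.95  0.    2.42]
```

Request:
{"name": "carry_out", "arguments": {"plan": [[0.0,0,0,0,0,0,-1],[0.0,0,0,0,0,0,-1],[0.0,0,0,0,0,0,0],[0.0,0,0,0,0,0,0]]}}

```text
time: 13.45
tcp_pos: [579.5, 238.0, 115.3]
orientation: [[0.477, 0.879, -0.0], [0.879, -0.477, -0.0], [-0.0, -0.0, -1.0]]
wrist_force: [2.8, -4.2, 2.0]
opening: 0.25
gripper_force: 59.5
```

```bash
python3 st.py
```

```text
14.05 [579.48 237.97 115.29] yaw -28.5 [ 2.67 -4.39  1.41] [-1.058 -0.592  0.113] [ 0.39  0.44 -0.18  0.95  0.    2.46]
```

Request:
{"name": "carry_out", "arguments": {"plan": [[0.0,0,0,0,0,0,-1],[0.0,0,0,0,0,0,-1],[0.0,0,0,0,0,0,0],[0.0,0,0,0,0,0,0]]}}

```text
time: 14.45
tcp_pos: [579.4, 238.0, 115.3]
orientation: [[0.507, 0.862, -0.0], [0.862, -0.507, 0.0], [-0.0, -0.0, -1.0]]
wrist_force: [1.7, -4.2, 2.0]
opening: 0.248
gripper_force: 59.5
```

```bash
python3 st.py
```

```text
15.05 [579.44 238.   115.28] yaw -30.5 [ 1.85 -4.08  1.52] [-1.018 -0.487  0.166] [ 0.39  0.44 -0.18  0.95  0.    2.49]
```

Torque is 0.166 N m, rising with the turn, so the lock is firmly at its stop. I back off into the play and withdraw upward.

Request:
{"name": "carry_out", "arguments": {"plan": [[0.0,0,0,0,0,0,3],[0.0,0,0,0,0,0,3],[0.0,0,0,0,0,0,3],[0.0,0,0,0,0,0,1],[0.0,0,0,0,0,0,0],[0.0,0,0,0,0,0,0]]}}

```text
time: 15.65
tcp_pos: [579.5, 238.5, 115.4]
orientation: [[0.351, 0.936, -0.0], [0.936, -0.351, 0.001], [0.001, -0.0, -1.0]]
wrist_force: [1.4, -1.2, 1.0]
opening: 0.248
gripper_force: 59.5
```

```bash
python3 st.py
```

```text
16.25 [579.49 238.31 115.34] yaw -20.49 [ 1.42 -0.21  1.46] [-0.018 -0.383  0.028] [ 0.39  0.44 -0.18  0.95  0.    2.32]
```

Request:
{"name": "carry_out", "arguments": {"plan": [[0.0,0,0,0.004,0,0,0],[0.0,0,0,0.008,0,0,0],[0.0,0,0,0.02,0,0,8.5],[0.0,0,0,0.02,0,0,8.5],[0.0,0,0,0.02,0,0,8.5],[0.0,0,0,0.01,0,0,8.5],[0.0,0.003,-0.005,0,0,0,8.5],[0.0,0.003,-0.005,0,0,0,8.5],[0.0,0.003,-0.005,0,0,0,8.5],[0.0,0,-0.01,0,0,0,8.5],[0.0,0,0,0,0,0,8.5],[0.0,0,0,0,0,0,8.5]]}}

```text
time: 17.45
tcp_pos: [587.6, 212.5, 197.4]
orientation: [[-0.905, 0.425, -0.002], [0.425, 0.905, -0.0], [0.002, -0.001, -1.0]]
wrist_force: [-1.3, -0.4, -1.4]
opening: 0.253
gripper_force: 59.2
```

Request:
{"name": "carry_out", "arguments": {"plan": [[0.0,0,0,0,0,0,3.5],[0.0,0,0,0,0,0,0],[0.0,0,0,0,0,0,0]]}}

```text
time: 17.75
tcp_pos: [588.0, 212.9, 197.3]
orientation: [[-0.927, 0.376, -0.001], [0.376, 0.927, -0.0], [0.001, -0.0, -1.0]]
wrist_force: [0.1, 0.4, -1.1]
opening: 0.251
gripper_force: 59.2
```

```bash
python3 - <<'E'
from h import *
f=grab("wrist"); o=get_obs(); R=np.array(o["orientation"]); print(o["time"],o["tcp_pos"],np.degrees(np.arctan2(R[1,1],R[0,1])),o["opening"])
h=dict(np.load("w3.npz"))
for g in (h,f):
    c=proj(g,[[545,270,64],[545,200,64],[525,240,64],[535,255,64]]).astype(int)
    print([np.median(depth_pts(g,[[u+a,v+b] for a in range(-4,5) for b in range(-4,5)])[:,2]).round(2) for u,v in c])
np.savez("w5.npz",**f)
x,y=proj(f,[[578,238,72]])[0].astype(int); x0,y0=x-75,y-60
cv2.imwrite("pics/w5c.png",cv2.resize(f["image"][y0:y0+150,x0:x0+160],None,fx=4,fy=4,interpolation=cv2.INTER_CUBIC))
E
```

```text
17.8 [588.11866618 212.96682971 197.35081851] 67.9226211807778 0.25211902045554196
[np.float64(64.73), np.float64(64.6), np.float64(64.83), np.float64(64.51)]
[np.float64(61.84), np.float64(61.88), np.float64(61.89), np.float64(61.98)]
```

View pics/w5c.png

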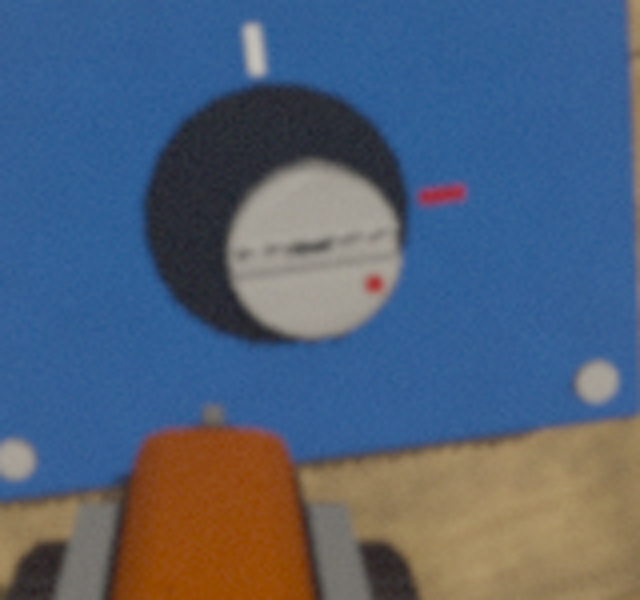

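The lock's slot now lies along the red stop mark, and the cover is about 2.8 mm lower. I check the slot angle and the drop more precisely before leaving.

```bash
python3 - <<'E'
from h import *
ang=lambda P:np.degrees(np.arctan2(*(P[1]-P[0])[1::-1]))
def blue(g):
    h=cv2.cvtColor(g["image"],cv2.COLOR_BGR2HSV); m=cv2.erode(cv2.inRange(h,(100,150,60),(125,255,255)),np.ones((7,7)))
    ys,xs=np.where(m>0); P=depth_pts(g,np.c_[xs,ys]); k=abs(P[:,2]-63)<8; return P[k]
A=dict(np.load("w3.npz")); B=dict(np.load("w5.npz"))
for g in(A,B):
    P=blue(g); c=np.linalg.lstsq(np.c_[P[:,:2]-[545,235],np.ones(len(P))],P[:,2],rcond=None)[0]; print(len(P),c)
x,y=proj(B,[[578,238,72]])[0].astype(int); x0,y0=x-75,y-60
cv=lambda p:[(p[0]+.5)/4-.5+x0,(p[1]+.5)/4-.5+y0]
for a,b,z in(((232,272),(400,256),72),((235,255),(395,233),65),((0,502),(640,415),61),((418,197),(467,189),61),((247,25),(259,75),61)):
    print(a,b,ang(on_z(B,[cv(a),cv(b)],z)[:,:2]))
# fit slot's near edge line precisely by row minimum
g=cv2.cvtColor(B["image"],cv2.COLOR_BGR2GRAY).astype(float); pts=[]
for u in range(int(cv((245,0))[0]),int(cv((390,0))[0])):
    v0=int(cv((0,255))[1]); v=np.arange(v0+1,v0+8); w=g[v,u]; d=np.maximum(np.median(w)-w,0); 
    if d.sum()>0: pts.append([u,(d*v).sum()/d.sum()])
P=on_z(B,pts,72)[:,:2]; l=cv2.fitLine(P.astype(np.float32),cv2.DIST_HUBER,0,.01,.01).ravel(); print("slot",np.degrees(np.arctan2(l[1],l[0])))
E
```

```text
14705 [-1.59539710e-03  1.02977234e-03  6.46508290e+01]
14062 [-1.30636415e-03  1.20961623e-03  6.18513664e+01]
(232, 272) (400, 256) 73.50722428928975
(235, 255) (395, 233) 75.93957156672353
(0, 502) (640, 415) 76.28248772413058
(418, 197) (467, 189) 77.38350112085611
(247, 25) (259, 75) -7.767295187162026
slot 69.82842
```

The slot is parallel to the box's y axis and the cover is down 2.8 mm within noise, so the lock is seated. The key goes back to the stand.

Request:
{"name": "carry_out", "arguments": {"plan": [[0.0,-0.01,-0.02,0,0,0,0],[0.0,-0.01,-0.04,0,0,0,0],[0.0,-0.007,-0.045,0,0,0,0],[0.0,0,-0.045,0,0,0,0],[0.0,0,-0.045,0,0,0,0],[0.0,0,-0.045,0,0,0,0],[0.0,0,-0.045,0,0,0,0],[0.0,0,-0.045,0,0,0,0],[0.0,0,-0.045,0,0,0,0],[0.0,0,-0.03,0,0,0,0],[0.0,0,-0.006,0,0,0,0],[0.0,0,0,0,0,0,0]]}}

```text
time: 19.0
tcp_pos: [561.2, -198.8, 197.2]
orientation: [[-0.926, 0.377, -0.0], [0.377, 0.926, 0.001], [0.001, 0.0, -1.0]]
wrist_force: [0.1, -0.4, -2.0]
opening: 0.248
gripper_force: 59.3
```

```bash
python3 st.py
```

```text
19.6 [ 561.55 -197.72  197.36] yaw 68.02 [-0.01  0.06 -1.39] [-0.001 -0.    -0.018] [-0.34  0.33 -0.15  1.09 -0.    0.05]
```

Request:
{"name": "carry_out", "arguments": {"plan": [[0.0,-0.001,-0.0005,-0.02,0,0,0],[0.0,0,0,-0.03,0,0,0],[0.0,0,0,-0.03,0,0,0],[0.0,0,0,-0.02,0,0,0],[0.0,0,0,-0.005,0,0,0],[0.0,0,0,-0.005,0,0,0],[0.0,0,0,0,0,0,0],[0.0,0,0,0,0,0,0]]}}

```text
time: 20.4
tcp_pos: [561.3, -198.8, 88.4]
orientation: [[-0.927, 0.375, 0.002], [0.375, 0.927, -0.001], [-0.002, 0.0, -1.0]]
wrist_force: [-0.2, 0.4, -1.3]
opening: 0.252
gripper_force: 59.5
```

```bash
python3 st.py
```

```text
21.0 [ 560.47 -198.47   87.28] yaw 68.0 [ 0.13  0.15 -1.25] [-0.001 -0.    -0.014] [-0.34  0.41 -0.29  0.86 -0.    0.04]
```

The blade is inside the slot (edge at about 36 mm) with no contact force. I lower it home.

Request:
{"name": "carry_out", "arguments": {"plan": [[0.0,0,0,-0.004,0,0,0],[0.0,0,0,-0.003,0,0,0],[0.0,0,0,-0.002,0,0,0],[0.0,0,0,-0.001,0,0,0],[0.0,0,0,0,0,0,0],[0.0,0,0,0,0,0,0]]}}

```text
time: 21.6
tcp_pos: [560.6, -198.5, 77.2]
orientation: [[-0.927, 0.375, 0.0], [0.375, 0.927, -0.0], [-0.0, 0.0, -1.0]]
wrist_force: [-0.8, 0.3, -0.9]
opening: 0.254
gripper_force: 59.5
```

```bash
python3 st.py
```

```text
22.2 [ 560.5  -198.52   77.29] yaw 68.0 [ 0.06 -0.16 -1.31] [0.009 0.001 0.01 ] [-0.34  0.42 -0.3   0.84 -0.    0.04]
```

Request:
{"name": "carry_out", "arguments": {"plan": [[0.0,0,0,-0.0005,0,0,0],[0.0,0,0,0,0,0,0],[0.0,0,0,-0.0003,0,0,0],[0.0,0,0,0,0,0,0],[0.0,0,0,0,0,0,0]]}}

```text
time: 22.7
tcp_pos: [560.6, -198.5, 77.1]
orientation: [[-0.927, 0.375, 0.0], [0.375, 0.927, -0.0], [-0.0, -0.0, -1.0]]
wrist_force: [-2.1, 1.2, 5.3]
opening: 0.251
gripper_force: 60.3
```

```bash
python3 st.py
```

```text
23.3 [ 560.59 -198.52   77.14] yaw 68.0 [-2.01  0.78  5.52] [0.181 0.502 0.002] [-0.34  0.42 -0.3   0.84 -0.    0.04]
```

Seated on its collar at 5.5 N. I release, then rise straight up.

Request:
{"name": "carry_out", "arguments": {"plan": [[0.02,0,0,0.0005,0,0,0],[0.03,0,0,0,0,0,0],[0.045,0,0,0,0,0,0],[0.06,0,0,0,0,0,0],[0.06,0,0,0,0,0,0],[0.06,0,0,0.01,0,0,0],[0.06,0,0,0.02,0,0,0],[0.06,0,0,0.03,0,0,0],[0.06,0,0,0.03,0,0,0],[0.06,0,0,0.02,0,0,0],[0.06,0,0,0,0,0,0]]}}

```text
time: 24.4
tcp_pos: [562.7, -199.3, 191.2]
orientation: [[-0.927, 0.375, 0.006], [0.375, 0.927, -0.002], [-0.007, 0.0, -1.0]]
wrist_force: [0.8, 0.0, 0.2]
opening: 0.701
gripper_force: 0.0
```

```bash
python3 - <<'E'
from h import *
f=grab("wrist"); h=cv2.cvtColor(f["image"],cv2.COLOR_BGR2HSV)
m=cv2.inRange(h,(8,200,120),(20,255,255)); n,l,s,c=cv2.connectedComponentsWithStats(m)
for i in range(1,n):
    if s[i,4]>100:
        ys,xs=np.where(l==i); P=depth_pts(f,np.c_[xs,ys]); k=P[:,2]>90
        if k.sum()>50:
            r=cv2.minAreaRect(on_z(f,np.c_[xs,ys][k],102)[:,:2].astype(np.float32)); print(s[i],np.median(P[k],0),r)
g=grab("scene"); cv2.imwrite("pics/end.png",g["image"][100:320,200:520])
E
```

```text
[ 306  191   29   40 1033] [ 558.47904576 -197.62640299  102.22385379] ((559.1170654296875, -197.67221069335938), (21.231704711914062, 31.439453125), 67.1406478881836)
```

View pics/end.png

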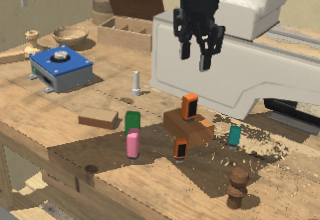

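The final view shows the key upright in its stand at (190,105). Its top is at 102 mm as at the start, the gripper is clear, and the bystanders have not moved.

```bash
python3 -c "
from cell import ctrl; print(ctrl.finish_job())"
```

```text
the job is handed in; nothing more can be done
None
```

The cam lock was turned to its stop (0.17 N m measured) and the cover came down about 2.8 mm of the nominal 3 mm; the key is back upright and home in its stand, released, and the job was handed in at about 24.5 s.

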